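# Clamp a flow cell to its set force

## Robot

A 6-joint arm with a two-finger parallel gripper is mounted at the origin on the work surface; the furniture and walls round the work are solid. World frame = base frame: x ahead of the robot, y to its left, z up, the work surface at z = 0. Lengths are in m, angles in rad, forces in N, time in s.
With the tool pointing down it reaches from about 0.3 to 0.775 m from the base axis. Payload 14.6 kg.
Tool frame: the origin (TCP) lies midway between the tips of the shut fingers; the grasp point (between the pads) lies 19 mm behind it; z points along the fingers, y is the line along which they close (so a half turn about z gives the same grasp; the last joint's range is limited). The gripper opens to 94 mm and grips with 3 to 60 N. Pads are 16 mm wide; open, the fingers measure 119 mm over their backs; the gripper's body (75 mm by 177 mm) begins 78 mm behind the grasp point.
Start: joints at [1.174, 0.3, 1.521, -0, 1.321, -0.067], TCP at [0.178, 0.52, 0.18] pointing down, gripper open.
Joint ranges: [-3.03, 3.03], [-0.79, 2.21], [0.23, 2.52], [-1.04, 4.18], [0, 3.07], [-2.55, 2.55]. Speed limits (rad/s): [2.22, 2.22, 2.57, 3.14, 3.14, 3.14].

## Interface

Orientations are given as [roll, pitch, yaw] about the fixed x, y, z axes, in that order (R = Rz(yaw) Ry(pitch) Rx(roll)).
In Python, from station import telemetry, optics, ctrl gives the robot as it stands.
- The arm moves only by the tool carry_out, never from a script. Its argument "plan" is a list that holds one entry, the list of rows, each a list of 7 numbers: the shift along the tool's x, y, z in mm, then the turn, a rotation vector about the tool's x, y, z in rad, then the finger opening in mm, from 0 to 94. A call has 1 to 20 rows; each row shifts and turns the commanded pose from where the row before left it, along the tool's axes as they then stand; what a row does not reach is not made up. A row lasts 1/12 s, in which the tool goes at most 41.7 mm and 7.16 degrees, less where a joint would pass 70% of its speed; a pose out of reach is approached as far as the arm can. A call with a gripper value outside its range is refused whole. The fingers move at their own pace and stop on an object; "squeeze" is the grip in N (left out, the last holds). Time passes only in rows, so rows that do not move let the fingers close. It gives the time, the measured TCP pose, the force, the opening and the grip force at its end, in the units of the state.
- telemetry.get_obs(): the state, without advancing time (a new reading comes with each control period).
- optics.camera(name): name is "side" or "top" or "wrist"; returns a dict with "pixels" (420x560x3 uint8, red, green, blue), "intrinsics" (3x3 intrinsics, pixels), "origin" and "rotation" of the camera in the world. Camera axes: x right, y down, z forward; pixel columns grow to the right and rows downward; lengths in m; the calibration is good to about 2 mm. A picture is of the moment at which its call begins. There is no depth.
- ctrl.hand_in(): hands the job in; it is judged then, once.
The state is a dict: "time_s": time; "qpos": joint angles; "joint_vel": joint speeds; "tau": joint torques, N m; "ee_pos": TCP position; "eef_rot": TCP orientation; "force": force on the tool from outside, world axes, zero at the start; "moment": the same for the moment, N m; "grip_width": finger opening in m; "grip_force": force on a finger pad.
Only numpy, scipy, OpenCV 4.12 (cv2) and the standard library are available. Lean on these libraries where they do the work, as an engineer would, in place of code of your own. Each camera call takes 0.05 s, during which the arm holds its last target. There are 200 camera calls.

## Task

Put the flow-cell carrier into the mouth of the screw clamp, glass end first, and slide it gently along the guides until it is fully home against the stop. Then turn the red bar clockwise until the green end of the indicator tab has popped right out of its block, and stop there: tightening on into the red cracks the glass. Leave the two bottles beside it where they stand.

Things in the scene. Friction and masses are not known exactly. Their poses are not given: they have to be found in the camera images.
- carrier: Loose carrier, 0.16 kg: white plate 130 x 44 x 10 mm with a 34 x 32 mm glass cell near its nose, top of glass 12 mm above the underside. Origin: centre of the underside; x points to the nose, z up. Nose edge at x = +65 mm, glass centre at +43. Upright blue grip fin 36 mm long (x), 12 mm thick (y), centre x = -32 mm, y = 0, from z = 10 to 48 mm.
- clamp: Portal screw clamp fixed to the worktop. Origin on the worktop, on the vertical screw axis; x points from the mouth inward to the stop, z up: the carrier goes in along +x, its own x parallel. Grey base 8 mm thick, x -100 to +45 mm, y +-55; the carrier slides on its top. Blue bridge overhead: x +-15 mm, y +-54, z 38 to 62, on columns at y = +-43.
- stop: Dark steel stop bar at the inner end of the guides, part of the clamp; same origin and axes as the clamp. The face that the carrier's nose meets is at x = +22 mm; the bar is 12 mm high, 47 mm wide. To be met gently: under 30 N.
- home_mark (a point): Point fixed on the clamp's base at clamp x = -43 mm, y = 0, z = 8 mm: where the carrier's origin lies when it is fully home. Axes as the clamp's.
- screw (a joint): Screw angle in rad, growing as it is tightened (clockwise seen from above), 0 to 0.4 at the start, end stop at 7. 3 mm of travel a radian; stiff (0.12 N m), stays where it is left. The pressing pad starts 1.8 to 6.5 mm above the glass; this differs unseen from run to run, so go by the tab. About 2.1 to 4.2 rad are needed, in several grasps.
- bar (a point): Centre of the red grip bar on top of the screw, on the screw axis, 83 mm above the worktop. The bar is 56 mm long along this point's x, 12 mm thick across y, 22 mm high (z 72 to 94 mm); below it a black collar of 24 mm diameter (top at z = 73) and a brass nut (top at z = 65). It turns with the screw.
- tab (a joint): How far the indicator tab has moved, m: 0 relaxed; 4 mm for each 3.5 N of clamping (the pad sits on a 3.5 N/mm spring). 14 mm = level with its block (12 N), 19 mm = 5 mm out, set force reached (17 N), 22 mm = the whole green end out (19 N), 25 mm = 11 mm out, 3 mm of red showing: 22 N, the limit, the glass cracks. From 19 to 25 mm is half a radian of screw.
- tab_face (a point): Centre of the outer face of the indicator tab, 10 x 10 mm, in the clamp's +y face of the grey indicator block, which hangs before the mouth side of the bridge (x -17 to -33 mm, y +-17, z 38 to 58 mm at most) and goes down up to 12 mm with the screw. The tab's outer 8 mm are green, the rest red. Relaxed it is hidden 14 mm inside; it comes out along clamp +y.
- amber_bottle: Brown bottle with a white cap, 45 mm across, 78 mm high, origin at the centre of its underside. Leave alone.
- small_bottle: Small white bottle with a green cap, 32 mm across, 58 mm high, origin at the centre of its underside. Leave alone.
- mouth (a point): Point on the centre line of the base's top at clamp x = -70 mm, z = 8 mm, axes as the clamp's: the open end of the aluminium guides. Here they are about 74 mm apart; they narrow over 30 mm to parallel rails, inner faces at y = +-23.5 mm (47 mm apart), from clamp x = -40 to +26 mm, 10 mm high above the base.

How it is judged:
On the way, in this order (a step that is already met when the one before it is completed fails the run):
1. the carrier lies in the guides, home against the stop, the tab still in (x of carrier in the frame of home_mark above -0.002 m and y of carrier in the frame of home_mark between -0.003 and 0.003 m and z of carrier in the frame of home_mark below 0.002 m and angle between the x axis of carrier and the x axis of clamp, either way round below 0.06 rad and value of joint tab below 0.005 m), for 0.2 s.
2. the tab has popped out (value of joint tab above 0.019 m), for 0.3 s.
At the end, for the whole second after the job is handed in: The carrier lies flat in the guides, nose within 2 mm of the stop and within 3 mm of the centre line, and the indicator tab stands 5 to 11 mm out of its block, that is the clamp holds with 17 to 22 N (x of carrier in the frame of home_mark above -0.002 m and y of carrier in the frame of home_mark between -0.003 and 0.003 m and z of carrier in the frame of home_mark below 0.002 m and angle between the x axis of carrier and the x axis of clamp, either way round below 0.06 rad and value of joint tab above 0.019 m and linear speed of carrier below 0.01 m/s); the robot touches nothing.
It fails at once if the clamp is tightened past 22 N (tab more than 25 mm from relaxed, 11 mm out) (value of joint tab above 0.025 m).
It fails at once if the carrier is driven against the stop with more than 30 N (contact force between carrier and stop above 30 N).
It fails at once if a bottle is moved more than 20 mm (distance of any of amber_bottle, small_bottle from where it was at the start of the episode above 0.02 m).
It also fails if it takes over 72 s, if anything falls off the work surface, if the arm or the gripper's body presses on something with over 40 N, if the wrist force passes 120 N, or if a joint passes its speed limit or range.

## Working session

There is one attempt and no reset: what is moved stays moved. The work goes in short steps, Python scripts to look and compute and a tool call to move; the robot and the scene stay as the last step left them, time stands still between calls to the robot, and variables do not carry over. Pictures are saved under pics/ and viewed, at most 10 in all, crops included, and the job is handed in when it is done.

Besides the shell and the picture viewer there is one more tool, called after "Emit:" as a command line: name --argument value ..., lists and objects as JSON in quotes. carry_out: Moves the arm, as the interface text tells. Its arguments: {"type":"object","properties":{"plan":{"type":"array","items":{"type":"array","items":{"type":"array","items":{"type":"number"}}}},"squeeze":{"type":"number"}},"required":["plan"]}

```bash
ls; mkdir -p pics
python3 - <<'E'
from station import telemetry, optics, ctrl
import cv2,pickle,numpy as np
print(telemetry.get_obs())
D={}
for n in ("side","top","wrist"):
    c=optics.camera(n);D[n]=c
    print(n,np.round(c["intrinsics"],1).tolist(),np.round(c["origin"],3),np.round(c["rotation"],3).tolist())
    cv2.imwrite(f"pics/{n}0.png",c["pixels"][:,:,::-1])
pickle.dump(D,open("d0.pkl","wb"))
E
```

```text
pics
{'time_s': 0.0, 'qpos': array([ 1.17442389e+00,  3.00496704e-01,  1.52156586e+00,  3.86704179e-06,
        1.32068464e+00, -6.66190731e-02]), 'joint_vel': array([ 2.13664322e-04, -1.94854956e-04, -9.68291709e-04, -6.54151460e-04,
        2.04359445e-05,  1.72856642e-04]), 'tau': array([-1.30981261e-03, -5.31808913e+01, -3.52732694e+01,  7.07975356e-02,
        2.44443468e-02, -5.80396181e-05]), 'ee_pos': array([0.17799782, 0.52010242, 0.17957874]), 'eef_rot': array([-3.14044091e+00, -8.05959012e-05,  2.81183828e+00]), 'force': array([0.0077445 , 0.0032172 , 0.15638134]), 'moment': array([ 0.06040934, -0.01176056,  0.01859456]), 'grip_force': 0.0, 'grip_width': 0.0938619034256701}
side [[522.7, 0.0, 280.4], [0.0, 522.7, 210.3], [0.0, 0.0, 1.0]] [0.408 0.677 0.72 ] [-2.271, 0.016, -3.046]
top [[429.8, 0.0, 279.3], [0.0, 429.8, 206.7], [0.0, 0.0, 1.0]] [ 0.339 -0.066  0.904] [-2.969, -0.006, -1.544]
wrist [[362.6, 0.0, 273.2], [0.0, 362.6, 209.2], [0.0, 0.0, 1.0]] [0.113 0.542 0.383] [2.901, 0.0, 1.24]
```

View pics/top0.png

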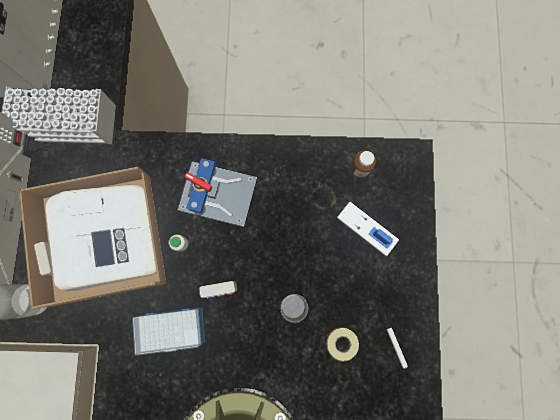

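View pics/side0.png

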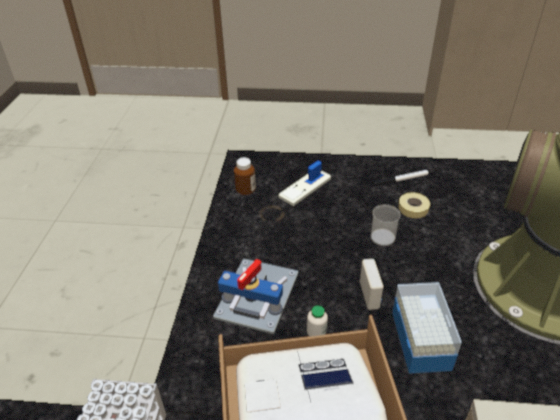

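The top view shows the clamp at about (205,190), with its mouth to the right. The bar is red at (198,182). The carrier is at (368,228) with its fin at (382,238), so its nose points up and left. The amber bottle is at (365,160) and the small bottle at (178,242). In the side view the clamp is at about (255,290) and the carrier at (305,185).

```bash
cat > h.py <<'E'
import cv2,numpy as np,pickle
from scipy.spatial.transform import Rotation as R
def rays(c,uv):
    uv=np.atleast_2d(np.array(uv,float))
    d=np.c_[uv,np.ones(len(uv))]@np.linalg.inv(c["intrinsics"]).T
    r=np.array(c["rotation"]); M=r if r.shape==(3,3) else R.from_euler("xyz",r).as_matrix()
    return d@M.T
def plane(c,uv,z):
    d=rays(c,uv);o=np.array(c["origin"]);return o+d*((z-o[2])/d[:,2])[:,None]
def proj(c,P):
    r=np.array(c["rotation"]); M=r if r.shape==(3,3) else R.from_euler("xyz",r).as_matrix()
    q=(np.atleast_2d(P)-c["origin"])@M@np.array(c["intrinsics"]).T
    return q[:,:2]/q[:,2:]
def tri(c1,u1,c2,u2):
    d1,d2=rays(c1,u1)[0],rays(c2,u2)[0];o1,o2=np.array(c1["origin"]),np.array(c2["origin"])
    s=np.linalg.lstsq(np.c_[d1,-d2],o2-o1,rcond=None)[0]
    a,b=o1+s[0]*d1,o2+s[1]*d2;return (a+b)/2,np.linalg.norm(a-b)
def blobs(c,lo,hi,minA=15):
    h=cv2.cvtColor(c["pixels"],cv2.COLOR_RGB2HSV);m=cv2.inRange(h,np.array(lo),np.array(hi))
    n,l,s,ce=cv2.connectedComponentsWithStats(m)
    return [(s[i,4],ce[i].round(1),cv2.minAreaRect(np.argwhere(l==i)[:,::-1].astype(np.float32))) for i in range(1,n) if s[i,4]>=minA]
E
python3 - <<'E'
from h import *
D=pickle.load(open("d0.pkl","rb"))
for n in("top","side"):
    c=D[n]
    for nm,lo,hi in(("blue",(100,150,60),(125,255,255)),("red",(0,180,110),(5,255,255)),("green",(50,120,50),(85,255,255)),("white",(0,0,200),(180,40,255)),("brown",(3,120,40),(18,255,170))):
        for a,ce,r in blobs(c,lo,hi,25):
            if n=="top" and (ce[0]<165 or ce[1]>260 or ce[1]<140): continue
            if n=="side" and (ce[0]<180 or ce[0]>380 or ce[1]<150 or ce[1]>345): continue
            print(n,nm,a,ce,cv2.boxPoints(r).round(0).tolist())
c=D["top"]
print(plane(c,[(205,186)],.062),plane(c,[(198,182)],.094),plane(c,[(368,228)],.01),plane(c,[(382,238)],.048),plane(c,[(238,418)],0))
E
```

```text
top blue 217 [204.8 169.6] [[195.0, 179.0], [200.0, 158.0], [214.0, 161.0], [209.0, 183.0]]
top blue 218 [196.1 199.1] [[186.0, 208.0], [193.0, 186.0], [206.0, 190.0], [200.0, 211.0]]
top blue 116 [381.5 237.4] [[369.0, 234.0], [375.0, 226.0], [393.0, 240.0], [387.0, 248.0]]
top red 49 [193.2 179.2] [[184.0, 177.0], [187.0, 172.0], [204.0, 182.0], [202.0, 187.0]]
top green 68 [174.8 241.7] [[169.0, 242.0], [176.0, 236.0], [181.0, 241.0], [174.0, 248.0]]
top white 148 [366.6 157.4] [[358.0, 160.0], [364.0, 149.0], [376.0, 155.0], [370.0, 166.0]]
top white 28 [434.  166.5] [[434.0, 180.0], [434.0, 180.0], [434.0, 153.0], [434.0, 153.0]]
top white 78 [225.1 179.4] [[212.0, 181.0], [212.0, 176.0], [240.0, 178.0], [240.0, 183.0]]
top white 27 [435. 195.] [[435.0, 208.0], [435.0, 208.0], [435.0, 182.0], [435.0, 182.0]]
top white 84 [217.5 206.8] [[205.0, 204.0], [207.0, 199.0], [233.0, 211.0], [230.0, 216.0]]
top white 952 [364.5 225.8] [[337.0, 217.0], [349.0, 201.0], [399.0, 239.0], [386.0, 255.0]]
top white 49 [436.4 234. ] [[435.0, 210.0], [436.0, 210.0], [438.0, 258.0], [437.0, 258.0]
[... 703 characters left out ...]
0, 165.0], [330.0, 177.0], [288.0, 206.0]]
side white 316 [372.2 273.6] [[362.0, 261.0], [372.0, 257.0], [382.0, 286.0], [372.0, 290.0]]
side white 45 [233.7 301.8] [[229.0, 307.0], [236.0, 295.0], [239.0, 297.0], [232.0, 308.0]]
side white 52 [263.9 308.7] [[259.0, 314.0], [265.0, 302.0], [269.0, 304.0], [263.0, 315.0]]
side white 88 [316.9 319.4] [[308.0, 323.0], [309.0, 314.0], [325.0, 315.0], [325.0, 324.0]]
side brown 414 [243.1 179.8] [[233.0, 167.0], [254.0, 165.0], [256.0, 193.0], [236.0, 195.0]]
[[0.52351701 0.08253123 0.062     ]] [[0.52401226 0.0908108  0.094     ]] [[ 0.45463129 -0.25442002  0.01      ]] [[ 0.43037225 -0.2742522   0.048     ]] [[0.07286792 0.0023072  0.        ]]
```

Run:
```python
from h import *
D=pickle.load(open("d0.pkl","rb"));c=D["top"]
p=plane(c,[(337,217),(349,201),(399,239),(386,255)],.01)
a=(p[0]+p[1])/2;b=(p[2]+p[3])/2
print("carrier",(a+b)/2,np.linalg.norm(a-b),np.linalg.norm(p[0]-p[1]),np.degrees(np.arctan2(*(a-b)[1::-1])))
q=plane(c,[(195,179),(200,158),(214,161),(209,183),(186,208),(193,186),(206,190),(200,211)],.06)
t=(q[1]+q[2])/2;u=(q[4]+q[7])/2
print("bridge",(t+u)/2,np.linalg.norm(t-u),np.degrees(np.arctan2(*(t-u)[1::-1])))
print("bar tri",tri(c,(194.5,179.5),D["side"],(250,273)),"fin",tri(c,(381.5,237.4),D["side"],(314.3,170.6)))
w=D["wrist"];M=R.from_euler("xyz",[-3.14159,0,2.8118]).as_matrix()
print("cam in tool",M.T@(np.array(w["origin"])-[.178,.5201,.1796]), (M.T@R.from_euler("xyz",w["rotation"]).as_matrix()).round(3).tolist())
```

```text
carrier [ 0.45495495 -0.25356421  0.01      ] 0.12890775153171344 0.04315573415521354 53.155962610816886
bridge [0.5272849  0.09297936 0.06      ] 0.10584891202014714 -12.020890016947265
bar tri (array([0.52637198, 0.09810477, 0.09274041]), np.float64(0.005236667952368125)) fin (array([ 0.43401491, -0.27710493,  0.03243906]), np.float64(0.001566166940208973))
cam in tool [ 0.06871695 -0.00035738 -0.2033217 ] [[-0.001, -0.971, -0.239], [1.0, -0.0, -0.001], [0.0, -0.239, 0.971]]
```

Emit:
carry_out --plan '[[[0, 0, -3, 0, 0, 0.1047, 94], [0, 0, -3, 0, 0, 0.1047, 94], [0, 0, -3, 0, 0, 0.1047, 94], [0, 0, -3, 0, 0, 0.1047, 94], [0, 0, -3, 0, 0, 0.1047, 94], [0, 0, -3, 0, 0, 0.1047, 94], [0, 0, -3, 0, 0, 0.1047, 94], [0, 0, -3, 0, 0, 0.1047, 94], [0, 0, -3, 0, 0, 0.1047, 94], [0, 0, -3, 0, 0, 0.1047, 94], [0, 0, -3, 0, 0, 0.1047, 94], [0, 0, -3, 0, 0, 0.1047, 94], [0, 0, -3, 0, 0, 0.1047, 94], [0, 0, -3, 0, 0, 0.1047, 94], [0, 0, -3, 0, 0, 0.1047, 94], [0, 0, -3, 0, 0, 0.1047, 94], [0, 0, -3, 0, 0, 0.1047, 94], [0, 0, -3, 0, 0, 0.1047, 94]]]'

```text
time_s: 1.65
ee_pos: [0.1781, 0.5202, 0.2341]
eef_rot: [3.141, 0.0, 0.922]
force: [-0.2, -0.3, 0.1]
grip_width: 0.0941
grip_force: 0.0
```

Emit:
carry_out --plan '[[[-19.4, 27.4, 0, 0, 0, 0, 94], [-19.4, 27.4, 0, 0, 0, 0, 94], [-19.4, 27.4, 0, 0, 0, 0, 94], [-19.4, 27.4, 0, 0, 0, 0, 94], [-19.4, 27.4, 0, 0, 0, 0, 94], [-19.4, 27.4, 0, 0, 0, 0, 94], [-19.4, 27.4, 0, 0, 0, 0, 94], [-19.4, 27.4, 0, 0, 0, 0, 94], [-19.4, 27.4, 0, 0, 0, 0, 94], [-19.4, 27.4, 0, 0, 0, 0, 94], [-19.4, 27.4, 0, 0, 0, 0, 94], [-19.4, 27.4, 0, 0, 0, 0, 94], [-19.4, 27.4, 0, 0, 0, 0, 94], [-19.4, 27.4, 0, 0, 0, 0, 94], [-19.4, 27.4, 0, 0, 0, 0, 94], [-19.4, 27.4, 0, 0, 0, 0, 94], [-19.4, 27.4, 0, 0, 0, 0, 94], [-19.4, 27.4, 0, 0, 0, 0, 94], [-19.4, 27.4, 0, 0, 0, 0, 94], [-19.4, 27.4, 0, 0, 0, 0, 94]]]'

```text
time_s: 3.32
ee_pos: [0.3837, -0.1207, 0.2341]
eef_rot: [3.142, -0.0, 0.927]
force: [0.3, 0.7, -0.0]
grip_width: 0.0941
grip_force: 0.0
```

Emit:
carry_out --plan '[[[-19.4, 27.4, 0, 0, 0, 0, 94], [-19.4, 27.4, 0, 0, 0, 0, 94], [-19.4, 27.4, 0, 0, 0, 0, 94], [-19.4, 27.4, 0, 0, 0, 0, 94], [-19.4, 27.4, 0, 0, 0, 0, 94], [0, 0, 26, 0, 0, 0, 94], [0, 0, 26, 0, 0, 0, 94], [0, 0, 26, 0, 0, 0, 94], [0, 0, 26, 0, 0, 0, 94], [0, 0, 0, 0, 0, 0, 94], [0, 0, 0, 0, 0, 0, 94]]]'

```text
time_s: 4.23
ee_pos: [0.4347, -0.2784, 0.1299]
eef_rot: [-3.14, 0.0, 0.927]
force: [0.6, 0.1, -0.0]
grip_width: 0.0941
grip_force: 0.0
```

Run:
```python
from h import *
from station import optics
c=optics.camera("wrist");pickle.dump(c,open("w1.pkl","wb"));cv2.imwrite("pics/w1.png",c["pixels"][:,:,::-1])
for nm,lo,hi,z in(("blue",(100,150,40),(125,255,255),.048),("white",(0,0,180),(180,40,255),.01)):
    for a,ce,r in blobs(c,lo,hi,300):
        p=plane(c,cv2.boxPoints(r),z);print(nm,a,ce,cv2.boxPoints(r).round().tolist(),p[:,:2].round(4).tolist(),p.mean(0).round(4))
```

```text
blue 581 [273.5 202.8] [[266.0, 179.0], [281.0, 179.0], [281.0, 225.0], [266.0, 225.0]] [[0.4441, -0.2566], [0.4536, -0.2637], [0.431, -0.2942], [0.4212, -0.2868]] [ 0.4375 -0.2753  0.048 ]
white 22299 [507.8 166.8] [[402.0, 0.0], [559.0, 0.0], [559.0, 317.0], [402.0, 317.0]] [[0.6148, -0.2109], [0.7154, -0.2865], [0.5882, -0.5442], [0.4642, -0.4514]] [ 0.5957 -0.3733  0.01  ]
white 1684 [422.7  34.2] [[391.0, 35.0], [425.0, 1.0], [456.0, 32.0], [422.0, 66.0]] [[0.5933, -0.2275], [0.6287, -0.2226], [0.637, -0.2576], [0.6011, -0.2633]] [ 0.615  -0.2428  0.01  ]
white 6030 [274.2 150.7] [[249.0, 87.0], [300.0, 87.0], [300.0, 232.0], [249.0, 232.0]] [[0.4758, -0.1895], [0.5104, -0.2155], [0.435, -0.3196], [0.397, -0.2911]] [ 0.4546 -0.2539  0.01  ]
white 1448 [ 25.5 134.9] [[-8.0, 140.0], [15.0, 104.0], [56.0, 130.0], [33.0, 166.0]] [[0.2683, -0.0886], [0.3067, -0.0796], [0.3194, -0.1168], [0.2806, -0.1269]] [ 0.2938 -0.103   0.01  ]
white 1824 [352.7 304.3] [[306.0, 278.0], [388.0, 278.0], [388.0, 318.0], [306.0, 318.0]] [[0.4125, -0.3606], [0.4756, -0.4079], [0.4525, -0.444], [0.3875, -0.3954]] [ 0.432 -0.402  0.01 ]
white 10353 [309.8 383.3] [[160.0, 363.0], [437.0, 347.0], [440.0, 401.0], [163.0, 416.0]] [[0.2383, -0.3472], [0.4744, -0.5018], [0.4439, -0.559], [0.1975, -0.3987]] [ 0.3385 -0.4517  0.01  ]
```

View pics/w1.png

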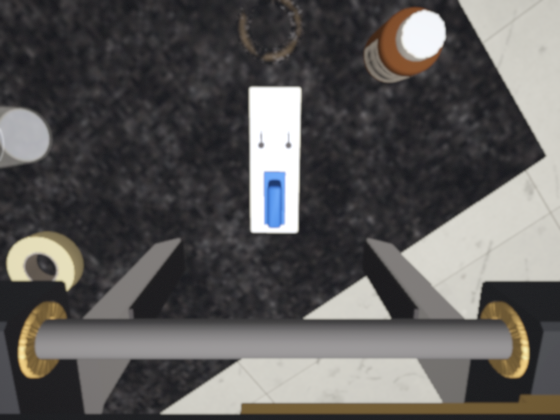

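The wrist view shows the carrier aligned in the image, spanning (249..300, 87..232), with its fin at (274,200). The tool is within about 1 mm of the fin, so I'll go down, grip and lift.

Emit:
carry_out --plan '[[[-0.5, 1.2, 20, 0, 0, 0, 60], [0, 0, 25, 0, 0, 0, 60], [0, 0, 25, 0, 0, 0, 60], [0, 0, 20, 0, 0, 0, 60], [0, 0, 12, 0, 0, 0, 60], [0, 0, 8, 0, 0, 0, 60], [0, 0, 0, 0, 0, 0, 30], [0, 0, 0, 0, 0, 0, 10], [0, 0, 0, 0, 0, 0, 5], [0, 0, 0, 0, 0, 0, 5], [0, 0, 0, 0, 0, 0, 5], [0, 0, 0, 0, 0, 0, 5], [0, 0, 0, 0, 0, 0, 5], [0, 0, 0, 0, 0, 0, 5]]]' --squeeze 25

```text
time_s: 5.45
ee_pos: [0.4357, -0.2798, 0.0202]
eef_rot: [-3.142, 0.0, 0.927]
force: [-0.6, 1.1, -0.8]
grip_width: 0.0113
grip_force: 25.0
```

Emit:
carry_out --plan '[[[0, 0, -10, 0, 0, 0, 5], [0, 0, -25, 0, 0, 0, 5], [0, 0, -30, 0, 0, 0, 5], [0, 0, -30, 0, 0, 0, 5], [0, 0, -30, 0, 0, 0, 5], [0, 0, -30, 0, 0, 0, 5], [0, 0, -15, 0, 0, 0, 5], [24, -9.5, 0, 0, 0, 0, 5], [30, -12, 0, 0, 0, 0, 5], [35, -14, 0, 0, 0, 0, 5], [35, -14, 0, 0, 0, 0, 5], [35, -14, 0, 0, 0, 0, 5], [30, -12, 0, 0, 0, 0, 5], [24, -9.5, 0, 0, 0, 0, 5], [0, 0, 0, 0, 0, -0.087, 5], [0, 0, 0, 0, 0, -0.087, 5], [0, 0, 0, 0, 0, -0.087, 5], [0, 0, 0, 0, 0, -0.087, 5], [0, 0, 0, 0, 0, -0.086, 5], [0, 0, 0, 0, 0, 0, 5]]]'

```text
time_s: 7.12
ee_pos: [0.4953, -0.0584, 0.1907]
eef_rot: [3.141, 0.0, 1.365]
force: [-0.0, -0.4, -1.9]
grip_width: 0.011
grip_force: 25.0
```

Run:
```python
from h import *
from station import optics,telemetry
o=telemetry.get_obs();print(o["ee_pos"],o["eef_rot"])
c=optics.camera("wrist");pickle.dump(c,open("w2.pkl","wb"));cv2.imwrite("pics/w2.png",c["pixels"][:,:,::-1])
for nm,lo,hi,z in(("blue",(100,150,40),(125,255,255),.062),("red",(0,150,90),(6,255,255),.094)):
    for a,ce,r in blobs(c,lo,hi,100):
        p=plane(c,cv2.boxPoints(r),z);print(nm,a,ce,cv2.boxPoints(r).round().tolist(),p[:,:2].round(4).tolist(),p.mean(0).round(4))
```

```text
[ 0.49534896 -0.05835136  0.19070419] [3.14147952e+00 6.97516637e-05 1.36535879e+00]
blue 1429 [234.2  18.7] [[209.0, 0.0], [257.0, 0.0], [257.0, 36.0], [209.0, 36.0]] [[0.4772, 0.1137], [0.516, 0.1056], [0.5101, 0.0789], [0.4705, 0.0872]] [0.4935 0.0964 0.062 ]
blue 1578 [311.2  19.6] [[277.0, 0.0], [338.0, 0.0], [338.0, 38.0], [277.0, 38.0]] [[0.5322, 0.1023], [0.5815, 0.0919], [0.5768, 0.0634], [0.5263, 0.0739]] [0.5542 0.0829 0.062 ]
blue 1858 [14.4 61.8] [[0.0, 106.0], [0.0, 2.0], [38.0, 2.0], [38.0, 106.0]] [[0.2762, 0.0697], [0.3077, 0.1477], [0.3385, 0.1412], [0.309, 0.0628]] [0.3079 0.1054 0.062 ]
blue 2284 [272.9 239.9] [[259.0, 198.0], [287.0, 198.0], [287.0, 287.0], [259.0, 287.0]] [[0.4819, -0.0579], [0.5076, -0.0633], [0.4899, -0.1521], [0.4626, -0.1464]] [ 0.4855 -0.1049  0.062 ]
red 674 [268.9  20.7] [[254.0, 42.0], [266.0, -4.0], [282.0, 0.0], [271.0, 46.0]] [[0.5073, 0.0686], [0.5228, 0.0975], [0.534, 0.0923], [0.5187, 0.0631]] [0.5207 0.0804 0.094 ]
```

View pics/w2.png

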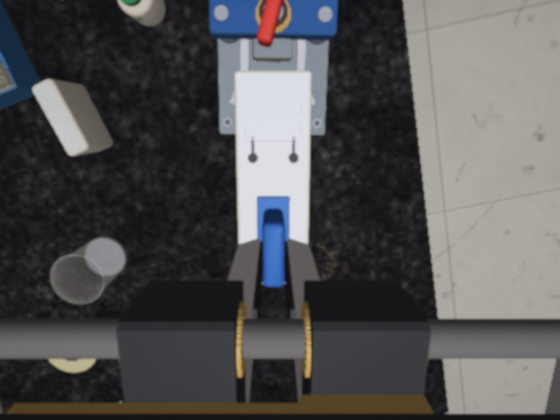

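The held carrier is at the centre of the picture. The clamp is at the top: the front corners of its base are near (219,134) and (327,134), the bridge's mouth edge is near row 37, and the bar's near end is at (264,42). I'll fit the base's edges to get the clamp axis.

```bash
cat > base.py <<'E'
from h import *
def edge(g,pts,axis):  # strongest gradient sub-pixel along axis near pts
    out=[]
    for u,v in pts:
        s=g[v,u-7:u+8] if axis==0 else g[v-7:v+8,u]
        d=np.abs(np.diff(s));k=np.clip(d.argmax(),1,12);w=d[k-1:k+2]
        e=(w*np.arange(k-1,k+2)).sum()/w.sum()+.5-7
        out.append((u+e,v) if axis==0 else (u,v+e))
    return np.array(out)
def line(p):
    vx,vy,x,y=cv2.fitLine(p.astype(np.float32),cv2.DIST_HUBER,0,.01,.01).ravel();r=np.abs((p[:,0]-x)*vy-(p[:,1]-y)*vx)
    return np.array([x,y]),np.array([vx,vy]),r.max()
E
python3 - <<'E'
from base import *
c=pickle.load(open("w2.pkl","rb"));g=cv2.cvtColor(c["pixels"],cv2.COLOR_RGB2GRAY).astype(float)
L=edge(g,[(219,v) for v in range(50,128,3)],0);Rr=edge(g,[(327,v) for v in range(50,128,3)],0)
F=edge(g,[(u,134) for u in (*range(223,233,2),*range(314,324,2))],1)
W=[plane(c,q,.008)[:,:2] for q in(L,Rr,F)]
ls=[line(w) for w in W]
for p,d,r in ls: print(p.round(4),np.degrees(np.arctan2(d[1],d[0])).round(2),r.round(4))
X=lambda a,b: a[0]+a[1]*np.linalg.solve(np.c_[a[1],-b[1]],b[0]-a[0])[0]
a,b=X(ls[0],ls[2]),X(ls[1],ls[2]);print("corners",a,b,np.linalg.norm(a-b),(a+b)/2)
for y in (76,77.5,78.5):
    t=np.radians(y);print(y,(a+b)/2+.1*np.array([np.cos(t),np.sin(t)]))
# carrier side edges in hand
z=.1787
for u in (236,311):
    e=edge(g,[(u,v) for v in range(80,130,4)],0);p,d,r=line(plane(c,e,z)[:,:2]);print("carrier",p,np.degrees(np.arctan2(d[1],d[0])),r)
N=edge(g,[(u,71) for u in range(242,305,4)],1);p,d,r=line(plane(c,N,z)[:,:2]);print("nose",p,np.degrees(np.arctan2(d[1],d[0])),r)
E
```

```text
[0.4611 0.0514] 77.15 0.0004
[0.5704 0.0362] 77.73 0.0005
[ 0.5058 -0.0052] -12.41 0.0001
corners [0.45098755 0.00688983] [ 0.55885625 -0.01684669] 0.11044944 [ 0.5049219  -0.00497843]
76 [0.5291141  0.09205114]
77.5 [0.52656587 0.09265117]
78.5 [0.52485871 0.09301404]
carrier [0.48969412 0.02043182] 78.177574 0.0027398498634416714
carrier [0.53216285 0.01380482] 78.83363 0.002627963355820522
nose [0.5158334  0.03476741] -11.802784 0.0006242846562831074
```

Emit:
carry_out --plan '[[[-10, -1, 0, 0, 0, 0.006, 5], [-10, -1.1, 0, 0, 0, 0.0066, 5], [0, 0, 20, 0, 0, 0, 5], [0, 0, 25, 0, 0, 0, 5], [0, 0, 25, 0, 0, 0, 5], [0, 0, 25, 0, 0, 0, 5], [0, 0, 25, 0, 0, 0, 5], [0, 0, 20, 0, 0, 0, 5], [0, 0, 10, 0, 0, 0, 5], [0, 0, 7, 0, 0, 0, 5], [0, 0, 4.7, 0, 0, 0, 5], [0, 0, 0, 0, 0, 0, 5], [0, 0, 0, 0, 0, 0, 5]]]' --squeeze 12

```text
time_s: 8.25
ee_pos: [0.4897, -0.0777, 0.0293]
eef_rot: [3.14, -0.0, 1.348]
force: [-0.2, 0.7, -2.0]
grip_width: 0.0116
grip_force: 12.0
```

Emit:
carry_out --plan '[[[5, 0, 0, 0, 0, 0, 5], [5, 0, 0, 0, 0, 0, 5], [5, 0, 0, 0, 0, 0, 5], [5, 0, 0, 0, 0, 0, 5], [5, 0, 0, 0, 0, 0, 5], [5, 0, 0, 0, 0, 0, 5], [0, 0, 0, 0, 0, 0, 5], [0, 0, 0, 0, 0, 0, 5]]]'

```text
time_s: 8.92
ee_pos: [0.4959, -0.0479, 0.0284]
eef_rot: [-3.142, -0.0, 1.349]
force: [0.1, 0.2, -1.8]
grip_width: 0.0116
grip_force: 12.0
```

Run:
```python
from h import *
from station import optics,telemetry
o=telemetry.get_obs();print(o["ee_pos"],o["eef_rot"],o["force"])
c=optics.camera("wrist");pickle.dump(c,open("w3.pkl","wb"))
cv2.imwrite("pics/w3.png",cv2.resize(c["pixels"][:210,170:370,::-1],None,fx=3,fy=2.8))
```

```text
[ 0.49590092 -0.04789658  0.02842294] [-3.14152950e+00 -1.77122306e-05  1.34925656e+00] [ 0.09105247  0.22385096 -1.81367717]
```

View pics/w3.png

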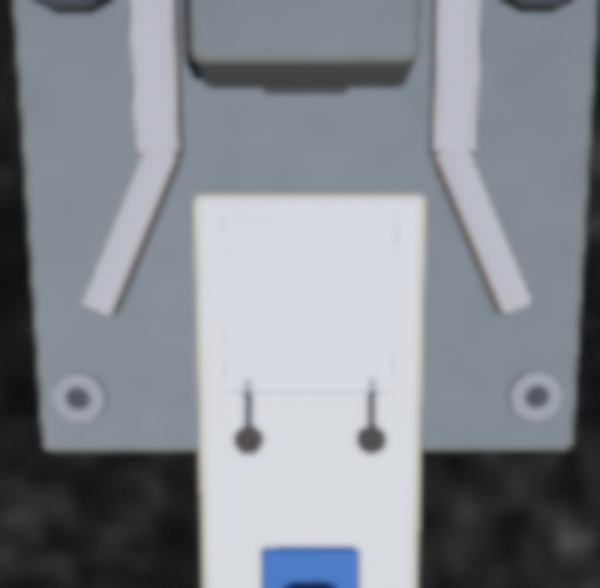

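The crop shows the carrier's nose between the funnel guides. The rails' inner edges are at columns 180 and 433 (middle 306) and the carrier spans 193..427 (middle 310), so it sits about 0.5 mm too far right. I'll correct that and slide in.

Emit:
carry_out --plan '[[[4, -0.3, 0, 0, 0, 0, 5], [4, -0.2, 0, 0, 0, 0, 5], [4, 0, 0, 0, 0, 0, 5], [4, 0, 0, 0, 0, 0, 5], [4, 0, 0, 0, 0, 0, 5], [4, 0, 0, 0, 0, 0, 5], [4, 0, 0, 0, 0, 0, 5], [4, 0, 0, 0, 0, 0, 5], [4, 0, 0, 0, 0, 0, 5], [4, 0, 0, 0, 0, 0, 5], [4, 0, 0, 0, 0, 0, 5], [4, 0, 0, 0, 0, 0, 5], [4, 0, 0, 0, 0, 0, 5], [4, 0, 0, 0, 0, 0, 5], [2, 0, 0, 0, 0, 0, 5], [1, 0, 0, 0, 0, 0, 5], [0, 0, 0, 0, 0, 0, 5], [0, 0, 0, 0, 0, 0, 5]]]' --squeeze 10

```text
time_s: 10.47
ee_pos: [0.5084, 0.0094, 0.0284]
eef_rot: [-3.142, -0.0, 1.349]
force: [-0.0, -0.5, -0.8]
grip_width: 0.0117
grip_force: 10.0
```

Emit:
carry_out --plan '[[[1, 0, 0, 0, 0, 0, 5], [1, 0, 0, 0, 0, 0, 5], [1, 0, 0, 0, 0, 0, 5], [1, 0, 0, 0, 0, 0, 5], [1, 0, 0, 0, 0, 0, 5], [1, 0, 0, 0, 0, 0, 5], [1, 0, 0, 0, 0, 0, 5], [0, 0, 0, 0, 0, 0, 5], [0, 0, 0, 0, 0, 0, 5]]]'

```text
time_s: 11.22
ee_pos: [0.5099, 0.0163, 0.0284]
eef_rot: [3.142, -0.0, 1.349]
force: [0.7, -0.6, -1.1]
grip_width: 0.0115
grip_force: 10.0
```

Emit:
carry_out --plan '[[[0.5, 0, 0, 0, 0, 0, 5], [0.5, 0, 0, 0, 0, 0, 5], [0.5, 0, 0, 0, 0, 0, 5], [0.5, 0, 0, 0, 0, 0, 5], [0, 0, 0, 0, 0, 0, 5]]]'

```text
time_s: 11.63
ee_pos: [0.5104, 0.0183, 0.0285]
eef_rot: [3.142, -0.0, 1.349]
force: [1.5, 0.6, -1.9]
grip_width: 0.0119
grip_force: 10.0
```

Emit:
carry_out --plan '[[[0.5, 0, 0, 0, 0, 0, 5], [0.5, 0, 0, 0, 0, 0, 5], [0, 0, 0, 0, 0, 0, 5]]]'

```text
time_s: 11.88
ee_pos: [0.5106, 0.0193, 0.0284]
eef_rot: [3.142, -0.0, 1.349]
force: [-0.4, -0.3, -1.1]
grip_width: 0.0114
grip_force: 10.0
```

Emit:
carry_out --plan '[[[0.5, 0, 0, 0, 0, 0, 5], [0.5, 0, 0, 0, 0, 0, 5], [0, 0, 0, 0, 0, 0, 5]]]'

```text
time_s: 12.13
ee_pos: [0.5109, 0.0199, 0.0286]
eef_rot: [3.141, 0.001, 1.349]
force: [-0.4, -3.3, 0.6]
grip_width: 0.0117
grip_force: 10.0
```

Emit:
carry_out --plan '[[[0.5, 0, 0, 0, 0, 0, 5], [0.5, 0, 0, 0, 0, 0, 5], [0, 0, 0, 0, 0, 0, 5]]]'

```text
time_s: 12.38
ee_pos: [0.5111, 0.02, 0.0287]
eef_rot: [3.141, 0.002, 1.349]
force: [-1.2, -10.7, 2.4]
grip_width: 0.0118
grip_force: 10.0
```

The force rose to 11 N, so the nose is against the stop. I'll release and lift, then move above the bar and turn the wrist towards the far end of its range.

Emit:
carry_out --plan '[[[-0.5, 0, 0, 0, 0, 0, 5], [0, 0, 0, 0, 0, 0, 60], [0, 0, 0, 0, 0, 0, 60], [0, 0, 0, 0, 0, 0, 60], [0, 0, 0, 0, 0, 0, 60], [0, 0, -10, 0, 0, 0, 60], [0, 0, -25, 0, 0, 0, 60], [0, 0, -30, 0, 0, 0, 60], [0, 0, -30, 0, 0, 0, 60], [0, 0, -30, 0, 0, 0, 60], [0, 0, -15, 0, 0, 0, 60], [0, 0, 0, 0, 0, 0, 60], [0, 0, 0, 0, 0, 0, 60]]]'

```text
time_s: 13.47
ee_pos: [0.511, 0.0207, 0.1691]
eef_rot: [3.14, -0.0, 1.349]
force: [0.1, 0.9, -0.4]
grip_width: 0.0601
grip_force: 0.0
```

Run:
```python
from base import *
from station import optics,telemetry
o=telemetry.get_obs();print(o["ee_pos"],o["eef_rot"],o["force"],o["qpos"])
c=optics.camera("wrist");pickle.dump(c,open("w4.pkl","wb"))
cv2.imwrite("pics/w4.png",c["pixels"][:,:,::-1])
for a,ce,r in blobs(c,(0,150,90),(6,255,255),100):
    p=plane(c,cv2.boxPoints(r),.094);print(a,ce,p[:,:2].round(4).tolist(),p.mean(0))
```

```text
[0.51101843 0.02072928 0.16911507] [ 3.14018674e+00 -3.51244107e-04  1.34872876e+00] [ 0.07761054  0.88039361 -0.37227824] [-3.11269093e-02  2.22673967e-01  1.64465458e+00  8.16412365e-05
  1.27281709e+00  1.90916992e-01]
827 [271.  116.9] [[0.5093, 0.0718], [0.5338, 0.1187], [0.5439, 0.1138], [0.5198, 0.0665]] [0.52667221 0.09271415 0.094     ]
```

View pics/w4.png

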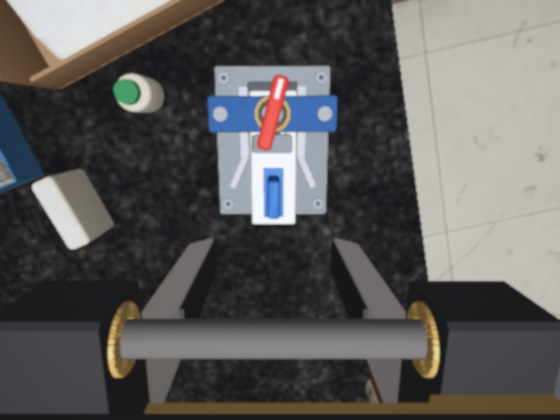

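The view shows the carrier home: its back edge is at row 224, the base's front edge at row 214, and its nose is under the bridge at the stop. The bar runs (262,148)-(283,77), with its centre at (0.5267, 0.0927), 62.4 degrees in the world. I'll check the carrier's back edge and move over the bar.

Run:
```python
from base import *
c=pickle.load(open("w4.pkl","rb"));g=cv2.cvtColor(c["pixels"],cv2.COLOR_RGB2GRAY).astype(float)
t=np.radians(77.55);X=np.array([np.cos(t),np.sin(t)]);Y=np.array([-X[1],X[0]]);O=np.array([.5267,.0927])
f=lambda e,z:(plane(c,e,z)[:,:2]-O)
b=f(edge(g,[(u,224) for u in range(256,292,4)],1),.018);print("carrier back x (-.108)",np.median(b@X))
F=f(edge(g,[(u,214) for u in (*range(228,246,3),*range(302,320,3))],1),.008);print("base front x (-.100)",np.median(F@X))
for u in(251,296):
    e=f(edge(g,[(u,v) for v in range(172,218,4)],0),.018);print("side y",e.mean(0)@Y,line(e)[1]@Y)
for u in(219,328):
    e=f(edge(g,[(u,v) for v in range(170,208,4)],0),.008);print("base y",e.mean(0)@Y,line(e)[1]@Y)
```

```text
carrier back x (-.108) -0.1080782522307183
base front x (-.100) -0.09954147010368307
side y 0.02128829171304131 -0.0030704390220001212
side y -0.022153195115863014 -0.018103286241298696
base y 0.05523483517332894 0.00400676300630809
base y -0.05483266557879521 -0.011642885350267645
```

Emit:
carry_out --plan '[[[12, 0, 0, 0, 0, 0.04, 60], [16, 0, 0, 0, 0, 0.04, 60], [16, 0.5, 0, 0, 0, 0.05, 60], [16, 2, 0, 0, 0, 0.05, 60], [12, 2.3, 0, 0, 0, 0.04, 60], [2, 0.4, 0, 0, 0, 0.04, 60], [0, 0, 0, 0, 0, 0, 60], [0, 0, 0, 0, 0, 0, 60]]]'

```text
time_s: 14.18
ee_pos: [0.5378, 0.089, 0.1672]
eef_rot: [-3.14, 0.001, 1.09]
force: [-0.3, -0.4, -0.5]
grip_width: 0.0599
grip_force: 0.0
```

Emit:
carry_out --plan '[[[-1.8, -11.5, 10, 0, 0, 0, 60], [0, 0, 20, 0, 0, 0, 60], [0, 0, 20, 0, 0, 0, 60], [0, 0, 20, 0, 0, 0, 60], [0, 0, 12, 0, 0, 0, 60], [0, 0, 8, 0, 0, 0, 60], [0, 0, 0, 0, 0, 0, 40], [0, 0, 0, 0, 0, 0, 40], [0, 0, 0, 0, 0, 0, 40]]]'

```text
time_s: 14.93
ee_pos: [0.5277, 0.0927, 0.0793]
eef_rot: [3.141, -0.001, 1.089]
force: [-0.1, 0.2, 0.9]
grip_width: 0.0433
grip_force: 0.0
```

Emit:
carry_out --plan '[[[-0.5, -0.9, 2, 0, 0, 0, 20], [0, 0, 0, 0, 0, 0, 8], [0, 0, 0, 0, 0, 0, 5], [0, 0, 0, 0, 0, 0, 5], [0, 0, 0, 0, 0, 0, 5], [0, 0, 0, 0, 0, 0, 5]]]' --squeeze 25

```text
time_s: 15.43
ee_pos: [0.5264, 0.0927, 0.0765]
eef_rot: [3.141, -0.0, 1.089]
force: [0.8, 0.0, 0.7]
grip_width: 0.0061
grip_force: 0.0
```

Emit:
carry_out --plan '[[[0, 0, 0, 0, 0, 0.1, 5], [0, 0, 0, 0, 0, 0.1, 5], [0, 0, 0, 0, 0, 0.1, 5], [0, 0, 0, 0, 0, 0.1, 5], [0, 0, 0, 0, 0, 0.1, 5], [0, 0, 0, 0, 0, 0.1, 5], [0, 0, 0, 0, 0, 0.1, 5], [0, 0, 0, 0, 0, 0.1, 5], [0, 0, 0, 0, 0, 0.1, 5], [0, 0, 0, 0, 0, 0.1, 5], [0, 0, 0, 0, 0, 0, 5], [0, 0, 0, 0, 0, 0, 5]]]'

```text
time_s: 16.43
ee_pos: [0.5263, 0.0928, 0.0764]
eef_rot: [3.142, 0.0, 0.092]
force: [-0.7, 0.6, -0.0]
grip_width: 0.0049
grip_force: 0.0
```

Run:
```python
from h import *
from station import optics,telemetry
a=optics.camera("wrist")["pixels"][60:360,80:480];b=optics.camera("side")["pixels"][200:350,160:360]
cv2.imwrite("pics/w5.png",np.hstack([a,cv2.resize(b,(400,300))])[:,:,::-1])
o=telemetry.get_obs();print(o["ee_pos"],o["eef_rot"],o["qpos"],o["grip_width"],o["moment"])
```

```text
[0.52630252 0.09273665 0.07644041] [3.14159181e+00 3.74155261e-05 9.17622390e-02] [ 1.05873551e-01  3.75304240e-01  1.67701212e+00 -3.51049373e-07
  1.08931372e+00  1.58490780e+00] 0.00504498089313509 [-0.02765992  0.16337159 -0.00949081]
```

View pics/w5.png

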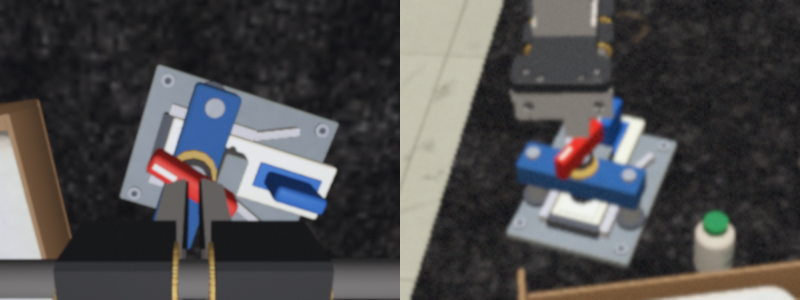

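The fingers have closed on nothing, and the bar has not turned. I'll triangulate the height of the bar and the fingertips.

Run:
```python
from h import *
from station import optics
D=pickle.load(open("d0.pkl","rb"));w4=pickle.load(open("w4.pkl","rb"));s=D["side"]
def ends(c,lo=(0,130,70)):
    h=cv2.cvtColor(c["pixels"],cv2.COLOR_RGB2HSV);m=cv2.inRange(h,np.array(lo),np.array((6,255,255)))|cv2.inRange(h,np.array((174,130,70)),np.array((180,255,255)))
    n,l,st,ce=cv2.connectedComponentsWithStats(m);i=1+st[1:,4].argmax();r=cv2.minAreaRect(np.argwhere(l==i)[:,::-1].astype(np.float32))
    b=cv2.boxPoints(r);d=[np.linalg.norm(b[0]-b[1]),np.linalg.norm(b[1]-b[2])]
    return st[i],((b[0]+b[1])/2,(b[2]+b[3])/2) if d[0]<d[1] else ((b[1]+b[2])/2,(b[3]+b[0])/2)
w=optics.camera("wrist");s2=optics.camera("side")
for n,c in(("w4",w4),("now",w),("side0",s),("sidenow",s2)): 
    st,(a,b)=ends(c);print(n,st,a,b)
    if n=="w4":E4=(a,b)
    if n=="side0":E0=(a,b)
for a in E4:
    for b in E0: print(tri(w4,a,s,b))
T=np.array([.5263,.0927,.0764])
print("tcp px wrist",proj(w,[T,[.5267,.0927,.094],[.5267,.0927,.072]]).round(1).tolist(),"side",proj(s2,[T,[.5267,.0927,.094],[.5267,.0927,.072]]).round(1).tolist())
```

```text
w4 [258  75  31  75 920] [281.55252  75.88553] [263.03677 148.26523]
now [ 227  209   63   54 1085] [231.091   217.69919] [285.55328 251.41394]
side0 [238 259  24  30 289] [260.77066 260.4911 ] [238.59888 286.82013]
sidenow [238 259  23  30 251] [260.27237 262.13104] [238.47925 286.64825]
(array([0.5201497 , 0.11032059, 0.1344385 ]), np.float64(0.03434260063162358))
(array([0.54011744, 0.11805964, 0.07929124]), np.float64(0.0005691072032049935))
(array([0.51202977, 0.06822372, 0.091232  ]), np.float64(0.004305679233806107))
(array([0.53095611, 0.07087717, 0.03314162]), np.float64(0.0403414585982114))
tcp px wrist [[272.4, 240.5], [272.4, 250.2], [272.5, 237.5]] side [[249.5, 277.0], [248.7, 269.7], [249.4, 278.8]]
```

Emit:
carry_out --plan '[[[0, 0, -20, 0, 0, 0, 45], [0, 0, 0, 0, 0, -0.1, 45], [0, 0, 0, 0, 0, -0.1, 45], [0, 0, 0, 0, 0, -0.1, 45], [0, 0, 0, 0, 0, -0.1, 45], [0, 0, 0, 0, 0, -0.1, 45], [0, 0, 0, 0, 0, -0.1, 45], [0, 0, 0, 0, 0, -0.1, 45], [0, 0, 0, 0, 0, -0.1, 45], [0, 0, 0, 0, 0, -0.1, 45], [0, 0, 0, 0, 0, -0.1, 45], [0, 0, 10, 0, 0, 0, 45], [0, 0, 10, 0, 0, 0, 45], [0, 0, 8, 0, 0, 0, 45], [0, 0, 2, 0, 0, 0, 45], [0, 0, 0, 0, 0, 0, 45]]]'

```text
time_s: 17.97
ee_pos: [0.5258, 0.0927, 0.0653]
eef_rot: [-3.14, 0.001, 1.087]
force: [-0.4, 0.2, 0.2]
grip_width: 0.0451
grip_force: 0.0
```

Emit:
carry_out --plan '[[[0, 0, 0, 0, 0, 0, 20], [0, 0, 0, 0, 0, 0, 5], [0, 0, 0, 0, 0, 0, 5], [0, 0, 0, 0, 0, 0, 5], [0, 0, 0, 0, 0, 0, 5], [0, 0, 0, 0, 0, 0, 5]]]' --squeeze 15

```text
time_s: 18.47
ee_pos: [0.5264, 0.0928, 0.0666]
eef_rot: [3.141, -0.0, 1.089]
force: [0.6, 0.4, 0.9]
grip_width: 0.0115
grip_force: 15.0
```

The grip on the bar is sound at 11.5 mm. I'll turn it now.

Emit:
carry_out --plan '[[[0, 0, 0, 0, 0, 0, 5], [0, 0, 0, 0, 0, 0.1, 5], [0, 0, 0, 0, 0, 0.1, 5], [0, 0, 0, 0, 0, 0.1, 5], [0, 0, 0, 0, 0, 0.1, 5], [0, 0, 0, 0, 0, 0.1, 5], [0, 0, 0, 0, 0, 0.1, 5], [0, 0, 0, 0, 0, 0.1, 5], [0, 0, 0, 0, 0, 0.1, 5], [0, 0, 0, 0, 0, 0.1, 5], [0, 0, 0, 0, 0, 0.1, 5], [0, 0, 0, 0, 0, 0, 5], [0, 0, 0, 0, 0, 0, 5]]]' --squeeze 30

```text
time_s: 19.55
ee_pos: [0.5262, 0.093, 0.0666]
eef_rot: [-3.141, 0.0, 0.092]
force: [-2.1, 4.1, 3.8]
grip_width: 0.0107
grip_force: 30.0
```

Emit:
carry_out --plan '[[[0, 0, 0, 0, 0, 0, 45], [0, 0, 0, 0, 0, 0, 45], [0, 0, 0, 0, 0, 0, 45], [0, 0, -15, 0, 0, 0, 45], [0, 0, -15, 0, 0, -0.1208, 45], [0, 0, 0, 0, 0, -0.1208, 45], [0, 0, 0, 0, 0, -0.1208, 45], [0, 0, 0, 0, 0, -0.1208, 45], [0, 0, 0, 0, 0, -0.1208, 45], [0, 0, 0, 0, 0, -0.1208, 45], [0, 0, 0, 0, 0, -0.1208, 45], [0, 0, 0, 0, 0, -0.1208, 45], [0, 0, 0, 0, 0, -0.1208, 45], [0, 0, 0, 0, 0, -0.1208, 45], [0, 0, 0, 0, 0, -0.1208, 45], [0, 0, 0, 0, 0, -0.1208, 45], [0, 0, 0, 0, 0, -0.1208, 45], [0, 0, 0, 0, 0, -0.1208, 45], [0, 0, 0, 0, 0, -0.1208, 45]]]'

```text
time_s: 21.13
ee_pos: [0.5264, 0.0925, 0.0963]
eef_rot: [-3.142, 0.0, 1.908]
force: [0.4, -0.9, 0.9]
grip_width: 0.0453
grip_force: 0.0
```

Emit:
carry_out --plan '[[[0, 0, 0, 0, 0, -0.1208, 45], [0, 0, 0, 0, 0, -0.1208, 45], [0, 0, 0, 0, 0, -0.1208, 45], [0, 0, 0, 0, 0, -0.1208, 45], [0, 0, 0, 0, 0, -0.1208, 45], [0, 0, 0, 0, 0, -0.1208, 45], [0, 0, 0, 0, 0, -0.1208, 45], [0, 0, 0, 0, 0, -0.1208, 45], [0, 0, 0, 0, 0, -0.1208, 45], [0, 0, 0, 0, 0, -0.1208, 45], [0, 0, 0, 0, 0, -0.1208, 45], [0, 0, 0, 0, 0, 0, 45], [0, 0, 0, 0, 0, 0, 45]]]'

```text
time_s: 22.22
ee_pos: [0.5263, 0.0926, 0.0964]
eef_rot: [-3.141, -0.0, -3.057]
force: [0.4, -0.8, -0.4]
grip_width: 0.0452
grip_force: 0.0
```

Run:
```python
from h import *
from station import optics,telemetry
o=telemetry.get_obs();print(o["ee_pos"],o["eef_rot"],o["qpos"][5])
w=optics.camera("wrist");s=optics.camera("side")
cv2.imwrite("pics/w6.png",np.hstack([w["pixels"][60:360,80:480],cv2.resize(s["pixels"][220:340,190:350],(400,300))])[:,:,::-1])
for a,ce,r in blobs(w,(0,130,70),(6,255,255),100):
    p=plane(w,cv2.boxPoints(r),.094);print(a,ce,p[:,:2].round(4).tolist(),p.mean(0))
# where tab_face at 14,19,22,25 mm shows
t=np.radians(77.55);X=np.array([np.cos(t),np.sin(t),0]);Y=np.array([-X[1],X[0],0]);O=np.array([.5267,.0927,0])
P=[O-.025*X+Y*(.017+d)+[0,0,.045] for d in(0,.005,.008,.011)]
print(proj(w,P).round(1).tolist(),proj(s,P).round(1).tolist())
```

```text
[0.52634237 0.0925907  0.09636996] [-3.14143838e+00 -2.75843566e-05 -3.05712714e+00] -1.5495110871220112
1363 [274.2 229.8] [[0.4971, 0.0843], [0.4962, 0.0957], [0.5527, 0.1009], [0.5538, 0.0887]] [0.52496345 0.09239293 0.094     ]
[[247.6, 186.1], [249.6, 179.4], [250.8, 175.4], [252.0, 171.4]] [[264.6, 281.3], [267.3, 281.9], [268.9, 282.3], [270.6, 282.7]]
```

View pics/w6.png

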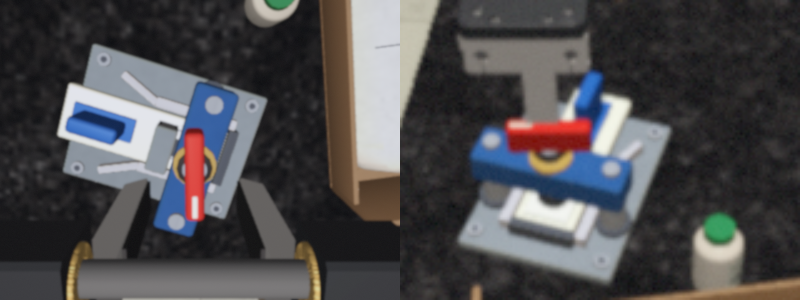

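The bar has turned: in the wrist crop it runs (193,132)-(195,220). The side of the indicator block is at crop (165,145) and no green shows yet. I'll grasp the bar again and turn it 1 rad more, which is still short of any possible limit.

Emit:
carry_out --plan '[[[0, 0, 10, 0, 0, 0, 45], [0, 0, 12, 0, 0, 0, 45], [0, 0, 8, 0, 0, 0, 45], [0, 0, 0, 0, 0, 0, 20], [0, 0, 0, 0, 0, 0, 5], [0, 0, 0, 0, 0, 0, 5], [0, 0, 0, 0, 0, 0, 5], [0, 0, 0, 0, 0, 0, 5], [0, 0, 0, 0, 0, 0, 5], [0, 0, 0, 0, 0, 0, 5]]]' --squeeze 30

```text
time_s: 23.15
ee_pos: [0.5265, 0.0931, 0.0669]
eef_rot: [3.141, 0.001, -3.054]
force: [-0.6, 4.3, 2.8]
grip_width: 0.0106
grip_force: 30.0
```

Emit:
carry_out --plan '[[[0, 0, 0, 0, 0, 0.1, 5], [0, 0, 0, 0, 0, 0.1, 5], [0, 0, 0, 0, 0, 0.1, 5], [0, 0, 0, 0, 0, 0.1, 5], [0, 0, 0, 0, 0, 0.1, 5], [0, 0, 0, 0, 0, 0.1, 5], [0, 0, 0, 0, 0, 0.1, 5], [0, 0, 0, 0, 0, 0.1, 5], [0, 0, 0, 0, 0, 0.1, 5], [0, 0, 0, 0, 0, 0.1, 5], [0, 0, 0, 0, 0, 0, 5], [0, 0, 0, 0, 0, 0, 5]]]'

```text
time_s: 24.15
ee_pos: [0.5266, 0.0932, 0.0668]
eef_rot: [3.14, 0.0, 2.233]
force: [1.1, 5.5, 4.0]
grip_width: 0.0106
grip_force: 30.0
```

```bash
cat > tab.py <<'E'
from h import *
from station import optics,telemetry
o=telemetry.get_obs();print(o["time_s"],o["ee_pos"],o["eef_rot"],"q6",o["qpos"][5],o["moment"])
t=np.radians(77.55);X=np.array([np.cos(t),np.sin(t),0]);Y=np.array([-X[1],X[0],0]);O=np.array([.5267,.0927,0])
for n in("wrist","side","top"):
    c=optics.camera(n);pickle.dump(c,open(f"t_{n}.pkl","wb"))
    P=[O-.025*X+Y*(.017+d)+[0,0,.045] for d in(0,.008)];pp=proj(c,P).round(1);print(n,"tab face px at 0, 8 mm out",pp.tolist())
    for a,ce,r in blobs(c,(45,70,40),(90,255,255),4):
        if np.linalg.norm(ce-pp[0])<60: print("  green",a,ce,cv2.boxPoints(r).round(1).tolist())
E
python3 tab.py
```

```text
24.15 [0.52658313 0.09315279 0.06682056] [3.14047567e+00 1.76027522e-05 2.23255693e+00] q6 -0.5558009844203657 [ 1.04672351  0.00668231 -0.02340555]
wrist tab face px at 0, 8 mm out [[227.0, 233.9], [218.8, 224.8]]
side tab face px at 0, 8 mm out [[264.6, 281.3], [268.9, 282.3]]
top tab face px at 0, 8 mm out [[211.0, 197.0], [210.0, 200.8]]
```

Run:
```python
from h import *
c=pickle.load(open("t_wrist.pkl","rb"))
cv2.imwrite("pics/w7.png",cv2.resize(c["pixels"][150:300,140:340,::-1],None,fx=4,fy=4,interpolation=cv2.INTER_CUBIC))
```

```text
(no output)
```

View pics/w7.png

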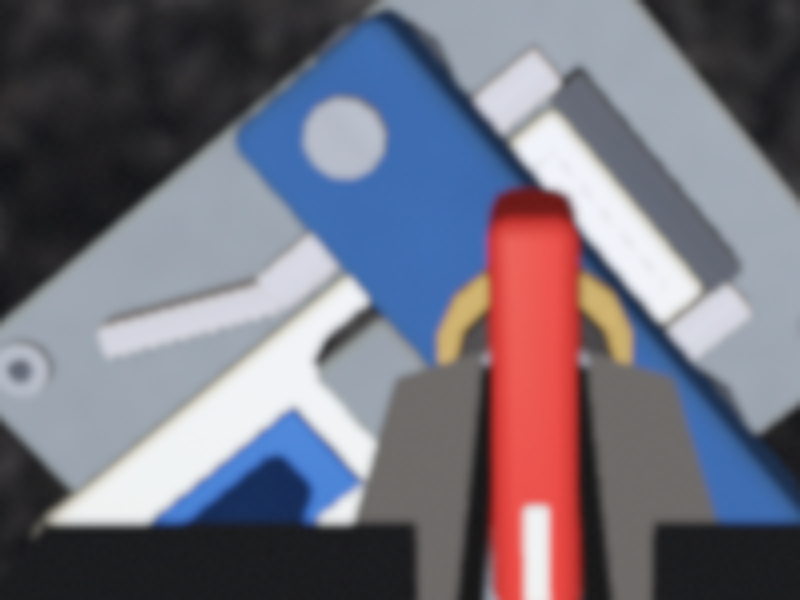

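The zoom shows the bar gripped and the nose flush with the stop. The block's +y face is visible at (320,340), with no tab out yet, so the green will be seen there. I'll go on in small steps, looking each time.

Emit:
carry_out --plan '[[[0, 0, 0, 0, 0, 0.1, 5], [0, 0, 0, 0, 0, 0.1, 5], [0, 0, 0, 0, 0, 0.1, 5], [0, 0, 0, 0, 0, 0, 5]]]'

```text
time_s: 24.63
ee_pos: [0.5266, 0.0932, 0.0668]
eef_rot: [3.14, -0.0, 1.927]
force: [-0.7, 4.6, 3.3]
grip_width: 0.0104
grip_force: 30.0
```

```bash
python3 tab.py
```

```text
24.6333 [0.52661541 0.09318854 0.06680291] [ 3.14046213e+00 -3.36676673e-04  1.92716423e+00] q6 -0.2503831064694446 [ 1.03665933 -0.04714046  0.09475155]
wrist tab face px at 0, 8 mm out [[230.8, 246.8], [220.3, 240.5]]
side tab face px at 0, 8 mm out [[264.6, 281.3], [268.9, 282.3]]
top tab face px at 0, 8 mm out [[211.0, 197.0], [210.0, 200.8]]
```

Emit:
carry_out --plan '[[[0, 0, 0, 0, 0, 0.1, 5], [0, 0, 0, 0, 0, 0.1, 5], [0, 0, 0, 0, 0, 0.1, 5], [0, 0, 0, 0, 0, 0, 5]]]'

```text
time_s: 25.12
ee_pos: [0.5267, 0.0932, 0.0668]
eef_rot: [3.141, -0.001, 1.627]
force: [0.8, 5.1, 3.5]
grip_width: 0.0109
grip_force: 30.1
```

```bash
python3 tab.py
python3 - <<'E'
from h import *
c=pickle.load(open("t_wrist.pkl","rb"));h=cv2.cvtColor(c["pixels"],cv2.COLOR_RGB2HSV)
for v in range(246,270,4): print(v,[tuple(int(k) for k in h[v,u]) for u in range(212,244,4)])
E
```

```text
25.1167 [0.52665371 0.09317058 0.06684019] [ 3.14052420e+00 -6.14437829e-04  1.62722029e+00] q6 0.049570206517832144 [ 0.99776543 -0.09118876  0.08883524]
wrist tab face px at 0, 8 mm out [[238.3, 257.8], [226.5, 254.7]]
side tab face px at 0, 8 mm out [[264.6, 281.3], [268.9, 282.3]]
top tab face px at 0, 8 mm out [[211.0, 197.0], [210.0, 200.8]]
246 [(105, 31, 164), (106, 35, 161), (109, 38, 161), (111, 61, 177), (109, 121, 164), (108, 162, 161), (109, 160, 161), (170, 8, 99)]
250 [(106, 30, 164), (107, 31, 164), (117, 12, 189), (115, 15, 214), (115, 16, 211), (108, 27, 160), (105, 9, 173), (12, 13, 100)]
254 [(107, 31, 165), (106, 30, 163), (117, 11, 205), (115, 15, 214), (117, 12, 205), (99, 11, 164), (30, 5, 156), (6, 13, 100)]
258 [(106, 30, 163), (106, 25, 151), (120, 9, 199), (117, 13, 211), (113, 12, 186), (30, 7, 183), (18, 12, 110), (12, 13, 100)]
262 [(107, 29, 156), (125, 8, 181), (115, 16, 211), (117, 14, 207), (107, 28, 164), (26, 11, 190), (6, 13, 100), (12, 13, 100)]
266 [(128, 6, 166), (115, 15, 210), (115, 15, 209), (108, 26, 166), (105, 25, 164), (26, 12, 169), (12, 13, 100), (12, 13, 99)]
```

Emit:
carry_out --plan '[[[0, 0, 0, 0, 0, 0.1, 5], [0, 0, 0, 0, 0, 0.1, 5], [0, 0, 0, 0, 0, 0.05, 5], [0, 0, 0, 0, 0, 0, 5]]]'

```text
time_s: 25.6
ee_pos: [0.5267, 0.0932, 0.0668]
eef_rot: [3.141, -0.001, 1.38]
force: [0.9, 5.9, 2.2]
grip_width: 0.0107
grip_force: 30.1
```

```bash
cat >> tab.py <<'E'
c=pickle.load(open("t_wrist.pkl","rb"));h=cv2.cvtColor(c["pixels"],cv2.COLOR_RGB2HSV);p=proj(c,P)
for s in (0,.25,.5,.75,1,1.3,1.6): u,v=(p[0]+s*(p[1]-p[0])).round().astype(int);print(round(8*s),"mm",u,v,h[v-3:v+4:3,u].tolist())
E
python3 tab.py
```

```text
25.6 [0.52667081 0.09316655 0.0668325 ] [ 3.14068694e+00 -8.63297273e-04  1.38016040e+00] q6 0.29661910675963954 [ 0.99684969 -0.12118053  0.12074023]
wrist tab face px at 0, 8 mm out [[246.6, 265.0], [234.6, 264.7]]
side tab face px at 0, 8 mm out [[264.6, 281.3], [268.9, 282.3]]
top tab face px at 0, 8 mm out [[211.0, 197.0], [210.0, 200.8]]
0 mm 247 265 [[6, 13, 100], [8, 10, 99], [12, 13, 100]]
2 mm 244 265 [[12, 13, 99], [12, 13, 99], [12, 13, 100]]
4 mm 241 265 [[8, 10, 99], [15, 10, 99], [6, 13, 100]]
6 mm 238 265 [[12, 13, 99], [8, 10, 99], [12, 13, 100]]
8 mm 235 265 [[8, 10, 103], [6, 13, 100], [12, 13, 99]]
10 mm 231 265 [[117, 13, 199], [117, 12, 188], [120, 9, 144]]
13 mm 227 265 [[106, 30, 163], [106, 30, 163], [106, 30, 163]]
```

The finger now hides the tab. I'll let go, open wide, lift and look.

Emit:
carry_out --plan '[[[0, 0, 0, 0, 0, 0, 45], [0, 0, 0, 0, 0, 0, 90], [0, 0, 0, 0, 0, 0, 90], [0, 0, -15, 0, 0, 0, 90], [0, 0, -15, 0, 0, 0, 90], [0, 0, 0, 0, 0, 0, 90], [0, 0, 0, 0, 0, 0, 90]]]'

```text
time_s: 26.33
ee_pos: [0.5265, 0.0926, 0.0965]
eef_rot: [3.141, -0.0, 1.38]
force: [0.0, -0.3, -0.2]
grip_width: 0.0542
grip_force: 0.0
```

```bash
python3 tab.py
```

```text
26.3333 [0.52651793 0.09259824 0.09652755] [ 3.14062403e+00 -9.39436358e-05  1.38014571e+00] q6 0.29642115480046605 [-0.13326411  0.08944489  0.00218087]
wrist tab face px at 0, 8 mm out [[249.5, 248.7], [238.7, 248.4]]
side tab face px at 0, 8 mm out [[264.6, 281.3], [268.9, 282.3]]
top tab face px at 0, 8 mm out [[211.0, 197.0], [210.0, 200.8]]
0 mm 249 249 [[30, 4, 135], [40, 6, 138], [40, 6, 139]]
2 mm 247 249 [[26, 10, 183], [30, 10, 185], [26, 10, 186]]
4 mm 244 249 [[110, 15, 157], [110, 15, 158], [108, 19, 164]]
6 mm 241 249 [[117, 13, 210], [115, 15, 210], [120, 12, 208]]
8 mm 239 248 [[115, 16, 213], [115, 16, 213], [115, 16, 213]]
10 mm 235 248 [[117, 13, 201], [115, 14, 201], [115, 14, 200]]
13 mm 232 248 [[106, 30, 161], [107, 30, 162], [104, 30, 161]]
```

No green at 2.85 rad, so the tab is at 14 mm or less and 0.6 rad more is safe (21 mm at most).

Emit:
carry_out --plan '[[[0, 0, 10, 0, 0, 0, 45], [0, 0, 12, 0, 0, 0, 40], [0, 0, 8, 0, 0, 0, 40], [0, 0, 0, 0, 0, 0, 5], [0, 0, 0, 0, 0, 0, 5], [0, 0, 0, 0, 0, 0, 5], [0, 0, 0, 0, 0, 0, 5], [0, 0, 0, 0, 0, 0, 5], [0, 0, 0, 0, 0, 0, 5], [0, 0, 0, 0, 0, 0, 5]]]'

```text
time_s: 27.32
ee_pos: [0.5266, 0.0927, 0.0668]
eef_rot: [3.141, -0.0, 1.38]
force: [0.2, 0.0, 1.7]
grip_width: 0.0107
grip_force: 30.0
```

Emit:
carry_out --plan '[[[0, 0, 0, 0, 0, 0.1, 5], [0, 0, 0, 0, 0, 0.1, 5], [0, 0, 0, 0, 0, 0.1, 5], [0, 0, 0, 0, 0, 0.1, 5], [0, 0, 0, 0, 0, 0.1, 5], [0, 0, 0, 0, 0, 0.1, 5], [0, 0, 0, 0, 0, 0, 5], [0, 0, 0, 0, 0, 0, 45], [0, 0, 0, 0, 0, 0, 45], [0, 0, 0, 0, 0, 0, 45], [0, 0, -15, 0, 0, 0, 45], [0, 0, -15, 0, 0, -0.1, 45], [0, 0, 0, 0, 0, -0.12, 45], [0, 0, 0, 0, 0, -0.12, 45], [0, 0, 0, 0, 0, -0.12, 45], [0, 0, 0, 0, 0, -0.12, 45], [0, 0, 0, 0, 0, -0.12, 45], [0, 0, 0, 0, 0, -0.12, 45], [0, 0, 0, 0, 0, 0, 45]]]'

```text
time_s: 28.9
ee_pos: [0.5263, 0.0927, 0.0964]
eef_rot: [-3.141, 0.0, 1.607]
force: [-0.3, 0.2, 0.2]
grip_width: 0.0449
grip_force: 0.0
```

```bash
python3 tab.py
```

```text
28.9 [0.52628089 0.09271072 0.09638096] [-3.14148285e+00  6.03188035e-05  1.60675958e+00] q6 0.06991986002689653 [-0.07356289  0.02467196 -0.01188354]
wrist tab face px at 0, 8 mm out [[243.1, 243.1], [232.6, 240.5]]
  green 42 [241.  240.5] [[237.89999389648438, 245.5], [240.60000610351562, 234.60000610351562], [244.10000610351562, 235.5], [241.39999389648438, 246.39999389648438]]
side tab face px at 0, 8 mm out [[264.6, 281.3], [268.9, 282.3]]
top tab face px at 0, 8 mm out [[211.0, 197.0], [210.0, 200.8]]
  green 10 [211.  198.1] [[208.60000610351562, 198.1999969482422], [209.10000610351562, 196.6999969482422], [213.3000030517578, 198.10000610351562], [212.8000030517578, 199.60000610351562]]
0 mm 243 243 [[66, 72, 127], [60, 20, 112], [5, 106, 94]]
2 mm 240 242 [[66, 92, 182], [67, 108, 181], [67, 106, 176]]
4 mm 238 242 [[80, 28, 162], [69, 53, 170], [65, 63, 183]]
6 mm 235 241 [[117, 12, 196], [116, 10, 183], [108, 18, 168]]
8 mm 233 241 [[115, 16, 212], [118, 15, 210], [117, 13, 203]]
10 mm 229 240 [[115, 16, 213], [118, 16, 193], [117, 21, 109]]
13 mm 226 239 [[112, 16, 176], [120, 9, 137], [0, 9, 83]]
```

Green now shows about 3 mm out, so the tab is at roughly 17 mm. About 0.4 rad more brings it to about 22. I'll regrasp from the other side so the tab stays in view.

Emit:
carry_out --plan '[[[0, 0, 0, 0, 0, -0.12, 45], [0, 0, 0, 0, 0, -0.12, 45], [0, 0, 0, 0, 0, -0.12, 45], [0, 0, 0, 0, 0, -0.12, 45], [0, 0, 0, 0, 0, -0.12, 45], [0, 0, 0, 0, 0, -0.12, 45], [0, 0, 0, 0, 0, -0.12, 45], [0, 0, 0, 0, 0, -0.12, 45], [0, 0, 0, 0, 0, -0.12, 45], [0, 0, 0, 0, 0, -0.12, 45], [0, 0, 0, 0, 0, -0.12, 45], [0, 0, 0, 0, 0, -0.12, 45], [0, 0, 0, 0, 0, -0.12, 45], [0, 0, 0, 0, 0, -0.12, 45], [0, 0, 0, 0, 0, -0.12, 45], [0, 0, 0, 0, 0, -0.12, 45], [0, 0, 0, 0, 0, -0.12, 45], [0, 0, 0, 0, 0, -0.12, 45], [0, 0, 0, 0, 0, -0.12, 45], [0, 0, 0, 0, 0, -0.015, 45]]]'

```text
time_s: 30.72
ee_pos: [0.5263, 0.0927, 0.0964]
eef_rot: [-3.142, -0.0, -2.386]
force: [-0.4, -0.1, 0.7]
grip_width: 0.0449
grip_force: 0.0
```

Emit:
carry_out --plan '[[[0, 0, 0, 0, 0, 0, 45], [0, 0, 10, 0, 0, 0, 45], [0, 0, 12, 0, 0, 0, 40], [0, 0, 8, 0, 0, 0, 40], [0, 0, 0, 0, 0, 0, 5], [0, 0, 0, 0, 0, 0, 5], [0, 0, 0, 0, 0, 0, 5], [0, 0, 0, 0, 0, 0, 5], [0, 0, 0, 0, 0, 0, 5], [0, 0, 0, 0, 0, 0, 5], [0, 0, 0, 0, 0, 0, 5]]]'

```text
time_s: 31.63
ee_pos: [0.5265, 0.0929, 0.0669]
eef_rot: [-3.141, 0.001, -2.389]
force: [-2.1, 1.3, 4.5]
grip_width: 0.0107
grip_force: 29.9
```

```bash
python3 tab.py
```

```text
31.6333 [0.5264503  0.09293277 0.06688225] [-3.14142102e+00  5.99765386e-04 -2.38878010e+00] q6 -2.2176467891282825 [0.45775747 0.39976329 0.10050491]
wrist tab face px at 0, 8 mm out [[273.2, 184.0], [283.7, 176.9]]
  green 78 [275.3 180.6] [[269.1000061035156, 175.60000610351562], [273.20001220703125, 172.8000030517578], [281.70001220703125, 185.5], [277.5, 188.3000030517578]]
side tab face px at 0, 8 mm out [[264.6, 281.3], [268.9, 282.3]]
top tab face px at 0, 8 mm out [[211.0, 197.0], [210.0, 200.8]]
  green 11 [210.9 198.2] [[209.0, 197.0], [213.0, 197.0], [213.0, 199.0], [209.0, 199.0]]
0 mm 273 184 [[65, 86, 118], [83, 9, 113], [102, 17, 148]]
2 mm 276 182 [[67, 118, 175], [67, 122, 178], [66, 104, 132]]
4 mm 278 180 [[45, 8, 196], [66, 74, 165], [67, 122, 180]]
6 mm 281 179 [[90, 3, 153], [30, 9, 197], [56, 11, 188]]
8 mm 284 177 [[120, 11, 202], [110, 13, 172], [102, 8, 151]]
10 mm 287 175 [[118, 14, 213], [115, 16, 212], [117, 12, 205]]
13 mm 290 173 [[118, 14, 213], [115, 15, 214], [115, 15, 214]]
```

Emit:
carry_out --plan '[[[0, 0, 0, 0, 0, 0.1, 5], [0, 0, 0, 0, 0, 0.1, 5], [0, 0, 0, 0, 0, 0.07, 5], [0, 0, 0, 0, 0, 0, 5], [0, 0, 0, 0, 0, 0, 5]]]'

```text
time_s: 32.2
ee_pos: [0.5264, 0.093, 0.0668]
eef_rot: [3.141, 0.0, -2.659]
force: [-2.5, 2.6, 6.3]
grip_width: 0.0106
grip_force: 29.9
```

```bash
python3 tab.py
python3 - <<'E'
from h import *
c=pickle.load(open("t_wrist.pkl","rb"))
u,v=262,195
cv2.imwrite("pics/w8.png",cv2.resize(c["pixels"][v-40:v+35,u-50:u+50,::-1],None,fx=8,fy=8,interpolation=cv2.INTER_CUBIC))
E
```

```text
32.2 [0.52640505 0.09298566 0.0668087 ] [ 3.14144303e+00  4.92212362e-04 -2.65922186e+00] q6 -1.9472030387373693 [0.63310584 0.52447388 0.10034651]
wrist tab face px at 0, 8 mm out [[260.4, 185.8], [268.5, 176.1]]
  green 167 [264.1 179.6] [[254.0, 178.1999969482422], [261.1000061035156, 169.6999969482422], [274.1000061035156, 180.60000610351562], [267.1000061035156, 189.10000610351562]]
side tab face px at 0, 8 mm out [[264.6, 281.3], [268.9, 282.3]]
top tab face px at 0, 8 mm out [[211.0, 197.0], [210.0, 200.8]]
  green 17 [210.9 199. ] [[208.1999969482422, 200.10000610351562], [209.0, 197.0], [213.5, 198.10000610351562], [212.6999969482422, 201.1999969482422]]
0 mm 260 186 [[66, 83, 113], [90, 10, 126], [104, 25, 156]]
2 mm 262 183 [[67, 120, 185], [67, 119, 163], [70, 16, 95]]
4 mm 264 181 [[67, 121, 186], [67, 120, 185], [67, 122, 171]]
6 mm 266 179 [[67, 126, 158], [67, 120, 185], [67, 121, 185]]
8 mm 269 176 [[110, 14, 169], [74, 50, 112], [67, 124, 168]]
10 mm 271 173 [[115, 16, 212], [117, 12, 196], [103, 22, 142]]
13 mm 273 170 [[115, 15, 214], [115, 16, 213], [118, 15, 209]]
```

View pics/w8.png

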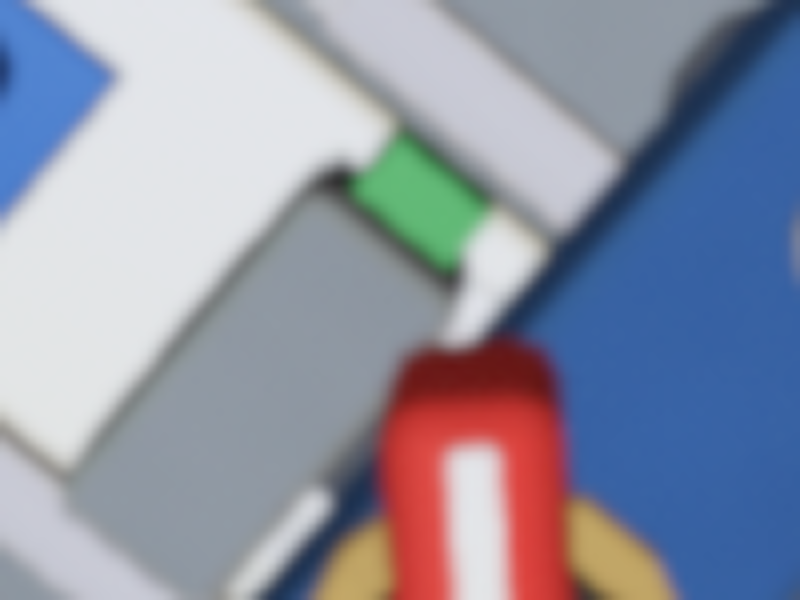

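The zoom shows the green tab end clear of its block at (420,200), about 6 mm out with no red yet. I'll add 0.12 rad to bring the whole green end out.

Emit:
carry_out --plan '[[[0, 0, 0, 0, 0, 0.06, 5], [0, 0, 0, 0, 0, 0.06, 5], [0, 0, 0, 0, 0, 0, 5], [0, 0, 0, 0, 0, 0, 5], [0, 0, 0, 0, 0, 0, 5]]]'

```text
time_s: 32.77
ee_pos: [0.5264, 0.093, 0.0668]
eef_rot: [3.141, 0.0, -2.779]
force: [-3.5, 2.2, 6.7]
grip_width: 0.0111
grip_force: 29.9
```

```bash
python3 tab.py | grep -v mm
```

```text
32.7667 [0.52640159 0.09299797 0.06683209] [ 3.14136657e+00  4.94013917e-04 -2.77871270e+00] q6 -1.8277151718692297 [0.65689371 0.53268628 0.13146489]
  green 195 [258.8 180.3] [[248.3000030517578, 181.10000610351562], [255.10000610351562, 170.1999969482422], [269.20001220703125, 179.0], [262.3999938964844, 189.89999389648438]]
  green 22 [211.  199.5] [[208.10000610351562, 200.8000030517578], [209.0, 197.0], [213.89999389648438, 198.1999969482422], [213.0, 202.0]]
```

Emit:
carry_out --plan '[[[0, 0, 0, 0, 0, 0, 45], [0, 0, 0, 0, 0, 0, 45], [0, 0, 0, 0, 0, 0, 45], [0, 0, -15, 0, 0, 0, 45], [0, 0, -25, 0, 0, 0, 45], [0, 0, -25, 0, 0, 0, 45], [0, 0, 0, 0, 0, 0, 45], [0, 0, 0, 0, 0, 0, 45]]]'

```text
time_s: 33.58
ee_pos: [0.5268, 0.0927, 0.1323]
eef_rot: [-3.141, 0.002, -2.779]
force: [0.2, -0.9, -0.4]
grip_width: 0.0448
grip_force: 0.0
```

```bash
python3 tab.py
python3 - <<'E'
from h import *
c=pickle.load(open("t_wrist.pkl","rb"))
for a,ce,r in blobs(c,(45,70,40),(90,255,255),30): print(a,ce,r[1])
print("red near tab",[(a,ce) for a,ce,r in blobs(c,(0,120,60),(8,255,255),3)])
E
```

```text
33.5833 [0.52684598 0.09267129 0.1322537 ] [-3.14090002e+00  2.06350646e-03 -2.77889655e+00] q6 -1.8277116718426458 [ 0.02198674  0.00910478 -0.0068098 ]
wrist tab face px at 0, 8 mm out [[259.6, 172.3], [265.0, 164.0]]
  green 110 [262.4 167. ] [[254.6999969482422, 167.5], [259.8999938964844, 159.60000610351562], [270.29998779296875, 166.5], [265.1000061035156, 174.39999389648438]]
side tab face px at 0, 8 mm out [[264.6, 281.3], [268.9, 282.3]]
top tab face px at 0, 8 mm out [[211.0, 197.0], [210.0, 200.8]]
  green 20 [210.8 199.3] [[209.0, 197.0], [213.0, 197.0], [213.0, 201.0], [209.0, 201.0]]
0 mm 260 172 [[67, 117, 174], [72, 23, 112], [104, 25, 155]]
2 mm 261 170 [[67, 118, 188], [67, 116, 167], [79, 17, 117]]
4 mm 262 168 [[67, 117, 188], [67, 117, 187], [67, 115, 160]]
6 mm 264 166 [[67, 114, 164], [67, 119, 187], [67, 117, 187]]
8 mm 265 164 [[107, 13, 179], [67, 118, 171], [67, 118, 188]]
10 mm 267 161 [[118, 14, 213], [115, 15, 204], [66, 68, 147]]
13 mm 268 159 [[118, 14, 213], [115, 16, 213], [115, 14, 201]]
628 [385.9  87.4] (25.45584487915039, 30.405588150024414)
110 [262.4 167. ] (12.480754852294922, 9.429903030395508)
red near tab [(np.int32(997), array([274. , 220.6]))]
```

```bash
python3 -c "
from station import ctrl;print(ctrl.hand_in())"
```

```text
the job is handed in; nothing more can be done
None
```

The carrier is home against the stop and the clamp is tightened, with the green end about 7.5 mm out (roughly 18–19 N) and no red showing; I handed it in at about 34 s without going near either bottle, and the hand-in gave no verdict.

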